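Check the charge of an air-duster can with a pen gauge

TASK

Take the pen-shaped pressure gauge from its grey holder, press it straight down onto the valve stem of the blue-banded air can until it is fully home, firmly but without ramming it, and keep it there for about two seconds so the can's pressure pushes the white rod out of the gauge's top. Then stand the gauge back down in its holder with the rod still showing the reading, let go, and leave the yellow-banded can's valve and everything else on the bench alone.

Things in the scene. Friction and masses are not known exactly. Their poses are not given: they have to be found in the camera images.
- gauge_grip (a point): Grasp point of the pen gauge, on its axis (z, towards the top) in the red-ribbed zone: 86 mm above its mouth, 20 mm below the barrel top. Round steel barrel 24 mm across, 106 long, 0.17 kg; yaw is free. The rod leaves the top: keep 50 mm above this point free between the fingers. Black mouth 29 mm across, lead-in cone 21 mm narrowing to a 16 mm bore; seat 14 mm inside the mouth.
- rod (a joint): How far (m) the gauge's white rod (8 mm across, orange cap) stands out beyond its rest: 0 at first, cap then 5 mm above the barrel. On the valve the hidden pressure pushes it out to 0.007 to 0.017; friction keeps it there when the gauge is lifted off. A knock or a push on its top moves it back.
- stand_blue: blue cup on a steel plate 95 mm square, cup 74 mm across, 45 high, holding an air-duster can 60 mm across with a blue band. Origin: centre of the underside, on the bench; z up. Brass valve stem points up, 12 mm across, within 1.2 mm of the stand's axis; its rim is 118 to 130 mm above the origin, exactly where must be felt. Pin in the rim: 4 mm across, 7 mm tall.
- blue_stem (a joint): How far (m) the blue can's stem is pushed down in its rubber: 0 untouched. The gauge goes 14 mm over the stem till its seat meets the rim (grip point then 72 mm above it). The pin alone pushes back 5 to 9 N (hidden pressure); at the rim the force then rises 5 N per mm of stem sink. Total 14 to 19 N is right; less may not be home, over 20 may harm the stem. Sideways the stem is stiff.
- stand_yellow: yellow cup on a steel plate 95 mm square, cup 74 mm across, 45 high, holding an air-duster can 60 mm across with a yellow band. Origin: centre of the underside, on the bench; z up. A can like the blue one, up to 137 mm high with its pin; not to be checked.
- yellow_stem (a joint): How far the yellow can's stem has been pushed down, in m: must stay 0.
- holder_floor (a point): Centre of the floor of the round hole in the grey holder block (90 x 75 x 50 mm high) in which the gauge stands upright on its mouth. The hole is 33 mm across, its floor 8 mm above the bench and 42 mm below the block's top. z up.
- disk: Bystander: hard disk drive, 100 x 147 x 26 mm. Origin at the centre of its underside.
- pot_a: Bystander: white screw-top pot, 56 across, 55 high mm. Origin at the centre of its underside.
- pot_b: Bystander: second white screw-top pot, 56 across, 55 high mm. Origin at the centre of its underside.
- flask: Bystander: black drinks flask, 68 across, 190 high mm. Origin at the centre of its underside.
- driver_tool: Bystander: red-handled screwdriver lying down.
Not all that is in view belongs to the job. Leave any pink or turquoise look-alike of the part that bears holder_floor alone.

How it is judged:
By the outcome, as a careful person would: the job done as asked, in the order asked, and still so for the second after the job is handed in, with the robot touching nothing.
It also fails if it takes over 61 s, if anything falls off the work surface, if the arm or the gripper's body presses on something with over 40 N, if the wrist force passes 120 N, or if a joint passes its speed limit or range.

ROBOT

A 6-joint arm with a two-finger parallel gripper is mounted at the origin on the work surface. World frame = base frame: x ahead of the robot, y to its left, z up, the work surface at z = 0. Lengths are in mm, angles in rad, forces in N, time in s.
With the tool pointing down it reaches from about 300 to 775 mm from the base axis. Payload 14.6 kg.
Tool frame: the origin (TCP) lies on the centre line of the jaws, within the pads' length; the fingertips stand 19 mm ahead of it and the grasp point (between the pads) is the TCP (bot.tip_reach is the distance from the TCP to the fingertips, in mm); z points along the fingers, y is the line along which they close (so a half turn about z gives the same grasp; the last joint's range is limited). The gripper opens to 85 mm and grips with 20 to 120 N. Pads are 22 mm wide; open, the fingers measure 114 mm over their backs; the gripper's body (76 mm by 85 mm) begins 54 mm behind the grasp point. The pads swing forward as they close: fully open they stand 13 mm farther back than shut.
Start: joints at [-1.219, 0.3, 1.521, -0, 1.321, -0.067], TCP at [223.658, -502.461, 250.281] pointing down, gripper open.
Joint ranges: [-3.03, 3.03], [-0.79, 2.21], [0.23, 2.52], [-1.04, 4.18], [0, 3.07], [-2.55, 2.55]. Speed limits (rad/s): [2.22, 2.22, 2.57, 3.14, 3.14, 3.14].

INTERFACE

Orientations are given as a unit quaternion [w, x, y, z].
In Python, from rig import bot gives the robot as it stands. Calls block until the motion is done:
- bot.move_to(position, orientation): joint-space move of the TCP to a pose.
- bot.servo_line(position, attitude=None, speed=150, until_force=None): straight line of the TCP; attitude=None keeps the orientation; speed is the mean speed in mm/s. With until_force (N) it stops when the force on the tool has changed by that much, and returns True; else False.
- bot.move_joints(angles): joint-space move.
- bot.move_gripper(opening, grip_force=None): finger opening in mm; grip_force is the grip in N (None keeps the last); returns when the fingers have stopped.
- bot.dwell(seconds).
- bot.ik(position, orientation): joint angles nearest the present ones, or None.
- bot.read_state(): the state.
- bot.read_camera(name): name is "side" or "top" or "wrist"; returns a dict with "image" (400x640x3 uint8, blue, green, red), "depth" (400x640 float32, mm along the optical axis (not along the pixel's ray), 0 where there is no reading), "fovy" (degrees; the focal length in pixels is half the picture's height over the tangent of half this angle, whatever the lens; pixels are square), "cx", "cy" (the principal point, pixels), "k1" (the pictures are not rectified: a ray, as slopes to the right and down, at radius r is drawn at 1 + k1 r^2 times it, then the intrinsics apply), "eye" and "attitude" of the camera in the world; the wrist camera has in their place "mount" (4x4, takes a point from camera to tool coordinates, whose origin is the TCP and whose axes are the flange's). Camera axes: x right, y down, z forward; pixel columns grow to the right and rows downward; lengths in mm; the calibration is good to about 2 mm. A picture is of the moment at which its call begins: read the wrist's pose just before it.
A pose or a line that the arm cannot do raises bot.MotionError and nothing moves.
- bot.finish_job(): hands the job in; it is judged then, once.
The state is a dict: "clock": time; "joint_positions": joint angles; "qvel": joint speeds; "effort": joint torques, N m; "ee_pos": TCP position; "tool_rot": TCP orientation; "ft_force": force on the tool from outside, world axes, zero at the start; "moment": the same for the moment, N m; "grip_width": finger opening in mm; "grip_force": force on a finger pad.
Only numpy, scipy, OpenCV 4.12 (cv2) and the standard library are available. Lean on these libraries where they do the work, as an engineer would, in place of code of your own. Each camera call takes 0.05 s, during which the arm holds its last target. There are 200 camera calls.

## Working session

There is one attempt and no reset: what is moved stays moved. The work goes in short steps, each a Python script; the robot and the scene stay as the last script left them, time stands still between calls to the robot, and variables do not carry over. Pictures are saved under pics/ and viewed, at most 10 in all, crops included, and the job is handed in when it is done.

```bash
ls; mkdir -p pics
python3 - <<'E'
from rig import bot
import cv2,pickle
for n in ("side","top"):
    c=bot.read_camera(n); cv2.imwrite(f"pics/{n}0.png",c["image"]); pickle.dump(c,open(f"{n}0.pkl","wb"))
    print({k:v for k,v in c.items() if k not in("image","depth")})
s=bot.read_state(); print(s)
E
```

```text
pics
{'fovy': 53.9570377741013, 'cx': 320.78541559318586, 'cy': 195.6528678905173, 'k1': -0.0537124616313493, 'eye': array([ 86.6170024 , 730.52464188, 781.62618237]), 'attitude': array([ 0.11897109, -0.22521096,  0.8748354 , -0.41205452])}
{'fovy': 50.98492048768633, 'cx': 321.8359516207436, 'cy': 198.89581506412685, 'k1': -0.03750699643119135, 'eye': array([ 426.82416211,  -17.87518092, 1010.3120818 ]), 'attitude': array([ 0.03032204, -0.69681602,  0.71603925, -0.02856229])}
{'clock': 0.1, 'joint_positions': array([-1.21860627e+00,  3.00413925e-01,  1.52149849e+00, -1.25840249e-05,
        1.32071271e+00, -6.66401443e-02]), 'qvel': array([-1.70724291e-04, -2.17393919e-04, -3.30641896e-04, -9.53953886e-04,
        4.64170386e-05, -1.25475362e-03]), 'effort': array([-1.03321472e-03, -5.44374347e+01, -3.62372911e+01, -1.81563564e-04,
        3.05886555e-03,  3.99694920e-05]), 'ee_pos': array([ 223.59131575, -502.29824177,  249.78760819]), 'tool_rot': array([-5.10119296e-04,  9.78152221e-01,  2.07889314e-01, -7.94893505e-05]), 'ft_force': array([ 0.10342489, -0.16530821,  0.41127622]), 'moment': array([0.01955336, 0.06035221, 0.03582486]), 'grip_force': 0.0, 'grip_width': 85.62734469747787}
```

View pics/top0.png

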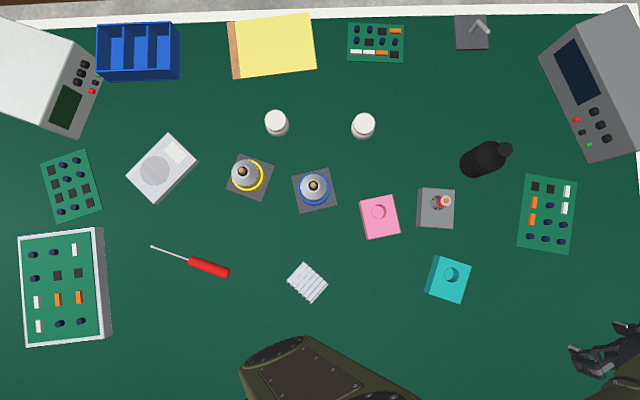

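View pics/side0.png

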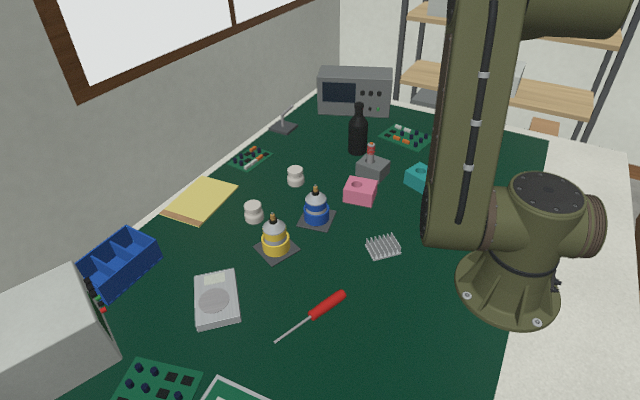

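The top view shows the gauge in the grey holder near (438,203), the blue can's stem near (313,186), the yellow can near (245,172), and pink and turquoise decoys at (380,216) and (448,278). The side view shows the gauge at (371,150) and the blue stem tip at (315,187).

```bash
cat > h.py <<'E'
from rig import bot
import cv2,numpy as np,pickle
from scipy.spatial.transform import Rotation as R
from scipy.optimize import least_squares
def rot(q): return R.from_quat(np.roll(q,-1)).as_matrix()
def pose(c,s=None):
    if "mount" in c:
        T=np.eye(4); T[:3,:3]=rot(s["tool_rot"]); T[:3,3]=s["ee_pos"]; T=T@c["mount"]; return T[:3,:3],T[:3,3]
    return rot(c["attitude"]),np.array(c["eye"])
def ray(c,px,s=None):
    f=200/np.tan(np.radians(c["fovy"])/2)
    K=np.array([[f,0,c["cx"]],[0,f,c["cy"]],[0,0,1]])
    p=cv2.undistortPoints(np.array([[px]],float),K,np.array([c["k1"],0,0,0]))[0,0]
    M,e=pose(c,s); return e,M@np.array([p[0],p[1],1])
def at_z(c,px,z,s=None):
    e,d=ray(c,px,s); return e+d*(z-e[2])/d[2]
def at_depth(c,px,s=None):
    e,d=ray(c,px,s); return e+d*c["depth"][int(px[1]),int(px[0])]
def meet(*rays):
    A=0;b=0
    for e,d in rays:
        d=d/np.linalg.norm(d);P=np.eye(3)-np.outer(d,d);A=A+P;b=b+P@e
    return np.linalg.solve(A,b)
def shot(n,name):
    s=bot.read_state(); c=bot.read_camera(n); cv2.imwrite(f"pics/{name}.png",c["image"]); pickle.dump((c,s),open(name+".pkl","wb")); return c,s
def down(yaw): # tool down, closing line at yaw from world y
    return np.roll((R.from_euler("z",yaw)*R.from_euler("x",np.pi)).as_quat(),1)
E
python3 - <<'E'
from h import *
t=pickle.load(open("top0.pkl","rb"));s=pickle.load(open("side0.pkl","rb"))
for n,p in dict(holder=(425,192),capdepth=(446,201),blue=(313,185),yellow=(244,171),flask=(485,160),pink=(380,230),teal=(455,290)).items(): print(n,at_depth(t,p).round())
print(at_depth(s,(371,150)).round(),at_depth(s,(315,190)).round())
T=cv2.resize(t["image"][140:280,210:480],None,fx=2.9,fy=2.9,interpolation=cv2.INTER_CUBIC)
S=cv2.resize(s["image"][130:260,250:400],None,fx=4,fy=4,interpolation=cv2.INTER_CUBIC)
cv2.imwrite("pics/tc.png",T)
E
```

```text
holder [ 516. -254.   51.]
capdepth [ 490. -282.  118.]
blue [531.   1. 120.]
yellow [567. 150. 111.]
flask [ 573. -365.  134.]
pink [ 432. -148.   48.]
teal [ 291. -313.   48.]
[ 486. -273.   94.] [530.  10. 112.]
```

View pics/tc.png

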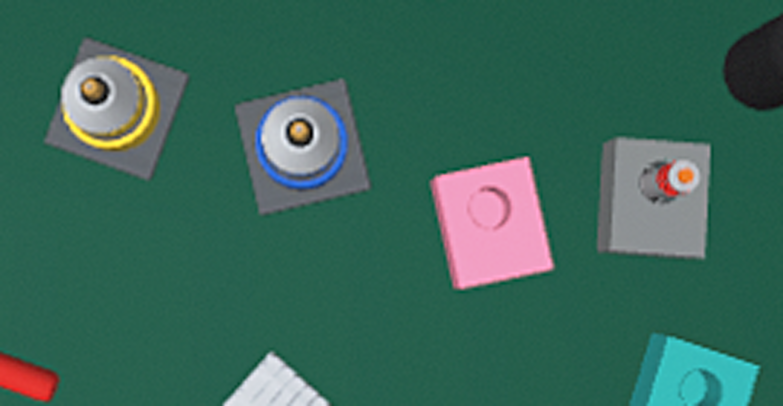

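Run:
```python
from h import *
t=pickle.load(open("top0.pkl","rb"));sd=pickle.load(open("side0.pkl","rb"))
g=at_z(t,(446.2,200.7),119);b=at_z(t,(313.4,185.2),130);print(g,b,at_z(sd,(357,153),0),at_depth(t,(503,150)))
for q in (0,np.pi/2,-np.pi/2,np.pi):
  print(q,bot.ik([g[0],g[1],260],down(q)),bot.ik([b[0],b[1],260],down(q)))
bot.move_to([g[0],g[1],260],down(0))
c,s=shot("wrist","w1"); print(c["mount"],c["fovy"],s["clock"],s["ee_pos"])
```

```text
[ 490.13022568 -282.14993165  119.        ] [5.29850439e+02 3.46528682e-01 1.30000000e+02] [ 577.78233379 -368.73778218    0.        ] [ 583.61318915 -381.34528091  188.10725819]
0 [-5.87094640e-01  3.27376177e-01  1.46224803e+00 -4.44089210e-16
  1.35196845e+00  9.83701687e-01] [-6.84771206e-02  2.47299059e-01  1.56489767e+00 -4.44089210e-16
  1.32939592e+00  1.50231921e+00]
1.5707963267948966 [-0.58709464  0.32737618  1.46224803  0.          1.35196845 -0.58709464] [-0.06847712  0.24729906  1.56489767  0.          1.32939592 -0.06847712]
-1.5707963267948966 [-5.87094640e-01  3.27376177e-01  1.46224803e+00 -4.44089210e-16
  1.35196845e+00  2.55449801e+00] None
3.141592653589793 [-0.58709464  0.32737618  1.46224803  0.          1.35196845 -2.15789097] [-0.06847712  0.24729906  1.56489767  0.          1.32939592 -1.63927345]
[[-3.77083946e-05 -9.55054980e-01 -2.96428717e-01  7.64623615e+01]
 [ 9.99999832e-01 -2.07360637e-04  5.40880189e-04  1.65051818e-01]
 [-5.78037966e-04 -2.96428647e-01  9.55054827e-01 -1.24365278e+02]
 [ 0.00000000e+00  0.00000000e+00  0.00000000e+00  1.00000000e+00]] 67.62759999351634 1.4 [ 489.70798835 -282.80222812  259.92042858]
```

View pics/w1.png

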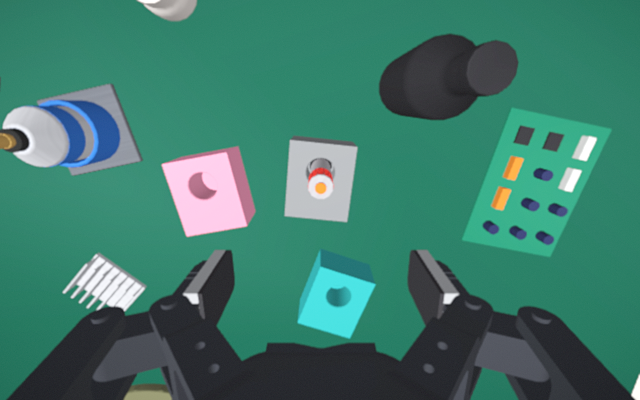

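The wrist view shows the gauge cap at about (320.5,188), standing in the grey block, with room for the fingers on both sides.

Run:
```python
from h import *
c,s=pickle.load(open("w1.pkl","rb"))
t=pickle.load(open("top0.pkl","rb"))
g=at_z(c,(320.5,188),119,s); print(g, at_z(t,(446.2,200.7),119), at_depth(c,(320,188),s), meet(ray(c,(320.5,188),s),ray(t,(446.2,200.7))))
# blue stem rim, rough, at left edge
print(at_depth(c,(16,143),s))
# holder hole centre from block top corners (wrist): top face centre check
bot.move_gripper(60)
bot.servo_line([g[0],g[1],200],speed=200)
c,s=shot("wrist","w2")
im=cv2.resize(c["image"][100:330,200:460],None,fx=2.5,fy=2.5,interpolation=cv2.INTER_CUBIC); cv2.imwrite("pics/w2c.png",im); print(s["ee_pos"],s["grip_width"])
```

```text
[ 492.10193487 -283.01523826  119.        ] [ 490.13022568 -282.14993165  119.        ] [ 492.17225534 -282.55464632  119.25091602] [ 490.63780713 -283.24239044  114.49792833]
[531.37109424  -4.49076275 106.38870553]
[ 492.2627511  -283.12723155  200.66102094] 59.96487557564114
```

View pics/w2c.png

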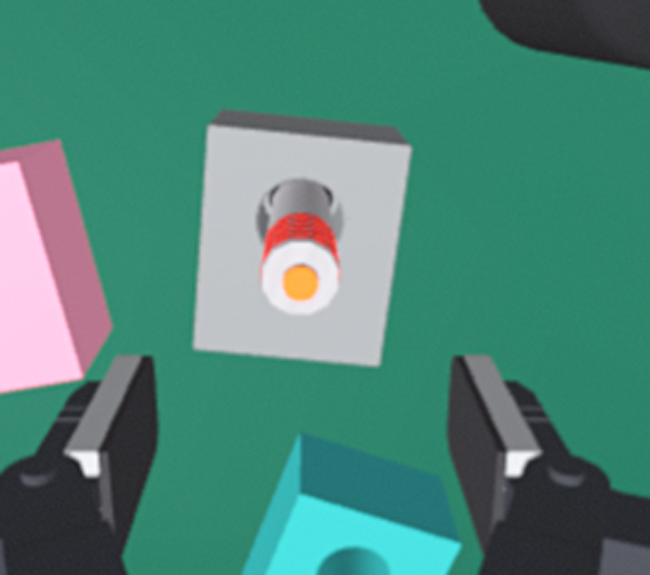

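The close view shows the cap at crop (301,283), which is pixel (320.4,213.2). It is centred between the fingers, so I'll descend and grasp.

Run:
```python
from h import *
c,s=pickle.load(open("w2.pkl","rb"))
g=at_z(c,(320.4,213.2),119,s); print(g,at_depth(c,(320,213),s))
bot.servo_line([g[0],g[1],94],speed=120)
bot.dwell(.2)
print(bot.move_gripper(20,80)); bot.dwell(.3)
s=bot.read_state(); print(s["ee_pos"],s["grip_width"],s["grip_force"],s["ft_force"],s["clock"])
bot.servo_line([g[0],g[1],225],speed=120)
bot.servo_line([s["ee_pos"][0],s["ee_pos"][1],270],speed=150)
np.save("grasp.npy",s["ee_pos"])
bot.move_to([530,0,280],down(0)); bot.dwell(.3)
c,s=shot("wrist","w3");print(s["ee_pos"],s["ft_force"],s["grip_width"],s["clock"])
e=s["ee_pos"]
im=cv2.resize(c["image"][100:330,190:450],None,fx=2.5,fy=2.5,interpolation=cv2.INTER_CUBIC)
cv2.imwrite("pics/w3c.png",im)
shot("side","s3"); shot("top","t3")
```

```text
[ 492.00578666 -283.24699615  119.        ] [ 491.83993318 -282.95165398  118.13203948]
False
[ 492.12122254 -283.34506587   94.22509326] 22.023981350160696 78.02639365196228 [ 0.05478515 -0.02517209  5.1273206 ] 4.2833
[530.03474382  -0.63862151 279.89063247] [ 0.45471999 -0.45590522 -2.54200475] 22.1325243178643 7.375
```

View pics/w3c.png

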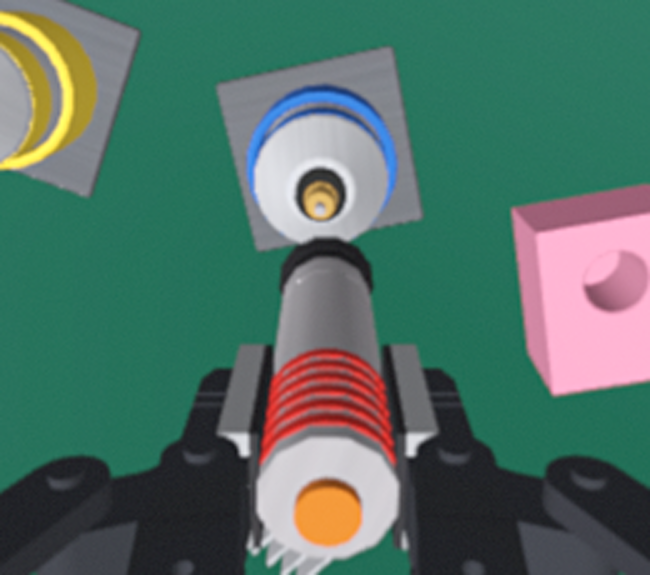

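Run:
```python
from h import *
c,s=pickle.load(open("w3.pkl","rb"));t=pickle.load(open("top0.pkl","rb"));sd=pickle.load(open("side0.pkl","rb"));s3=pickle.load(open("s3.pkl","rb"))[0]
def z(im,x,y,w,h,f): return cv2.resize(im[y:y+h,x:x+w],None,fx=f,fy=f,interpolation=cv2.INTER_CUBIC)
a=np.hstack([z(c["image"],298,160,40,30,10),z(t["image"],293,170,40,30,10)])
b=np.hstack([z(sd["image"],295,178,40,30,10),z(s3["image"],275,140,80,60,5)])
cv2.imwrite("pics/comp.png",np.vstack([a,b]))
```

```text
(no output)
```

View pics/comp.png

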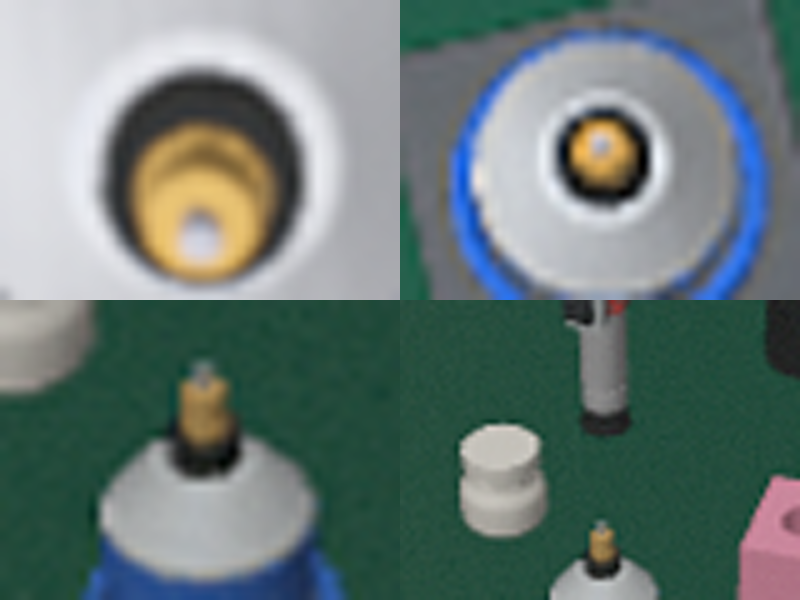

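The rim of the stem is at about pixel (317.9,181.8) in the wrist picture and (312.9,184.8) in the top picture. The gauge cap is at (320.9,304.9) and the mouth spans crop x 281–371, with its far edge at y 238. Next I'll compare these with what the calibration predicts.

```bash
cat >> h.py <<'E'
def proj(c,P,s=None):
    f=200/np.tan(np.radians(c["fovy"])/2); M,e=pose(c,s)
    p=(np.atleast_2d(P)-e)@M; x=p[:,:2]/p[:,2:]; x=x*(1+c["k1"]*(x**2).sum(1,keepdims=True)); return x*f+[c["cx"],c["cy"]]
E
python3 - <<'E'
from h import *
c,s=pickle.load(open("w3.pkl","rb"));t=pickle.load(open("top0.pkl","rb"));s3=pickle.load(open("s3.pkl","rb"))[0];sd=pickle.load(open("side0.pkl","rb"))
e=s["ee_pos"]; a=np.linspace(0,2*np.pi,200); circ=np.c_[np.cos(a),np.sin(a),0*a]
print("tilt",rot(s["tool_rot"])[:,2])
print("cap pred",proj(c,e+[0,0,25],s),"obs 320.9 304.9; cap surface by z",at_z(c,(320.9,304.9),e[2]+25,s)-e)
for h in(-86,-78):
  m=proj(c,e+[0,0,h]+14.5*circ,s); print("mouth pred x",m.min(0),m.max(0))
print("obs x",190+281.5/2.5-.5,190+371.5/2.5-.5,"top",100+238.5/2.5-.5)
for z in (118,124,130): print(z,at_z(c,(317.85,181.75),z,s),at_z(t,(312.85,184.75),z),at_z(sd,(295+(204.5)/10-.5,178+8.5-.5),z))
print("3-way",meet(ray(c,(317.85,181.75),s),ray(t,(312.85,184.75)),ray(sd,(314.95,186.0))), at_depth(c,(318,182),s))
# side after: gauge mouth lower edge obs comp (606,432)-> 5x
print("side mouth pred lowest",[proj(s3,e+[0,0,-86]+14.5*circ).max(0)],"obs y",140+132.5/5-.5,"x pred",proj(s3,e+[0,0,-86]),"obs x",275+206/5-.5)
E
```

```text
tilt [-1.64202260e-04 -2.76526514e-05 -9.99999986e-01]
cap pred [[320.06933298 307.40186716]] obs 320.9 304.9; cap surface by z [ 1.15783836 -0.32753697 25.        ]
mouth pred x [300.87147422 192.25145555] [339.61249723 228.70825786]
mouth pred x [300.17866411 195.44220855] [340.29160693 233.04044543]
obs x 302.1 338.1 top 194.9
118 [532.99604916   1.76930827 118.        ] [532.25650416   1.74762529 118.        ] [534.94661874   0.77965013 118.        ]
124 [534.53714691   1.71390178 124.        ] [531.54756604   1.61567948 124.        ] [530.89316551   7.3774458  124.        ]
130 [536.07824466   1.6584953  130.        ] [530.83862791   1.48373368 130.        ] [526.83971227  13.97524146 130.        ]
3-way [533.14451335   1.93025565 119.22440974] [535.63797659   1.52395217 129.23990924]
side mouth pred lowest [array([321.4196204 , 166.63891418])] obs y 166.0 x pred [[315.91394521 163.47238102]] obs x 315.7
```

Run:
```python
from h import *
X,Y=533.2,1.8
bot.servo_line([X,Y,228],speed=80); bot.dwell(.4)
c,s=shot("wrist","w4"); c2,_=shot("side","s4"); c3,_=shot("top","t4")
print(s["ee_pos"],s["ft_force"],s["clock"])
def z(im,x,y,w,h,f): return cv2.resize(im[y:y+h,x:x+w],None,fx=f,fy=f,interpolation=cv2.INTER_CUBIC)
px=proj(c2,[X,Y,135])[0].astype(int); print(px)
cv2.imwrite("pics/c4.png",np.hstack([z(c["image"],290,160,66,100,6),z(c2["image"],px[0]-33,px[1]-50,66,100,6)]))
```

```text
[533.2312268    1.79015086 228.13808407] [-0.20824415  0.20183979 -1.36554388] 8.725
[315 181]
```

View pics/c4.png

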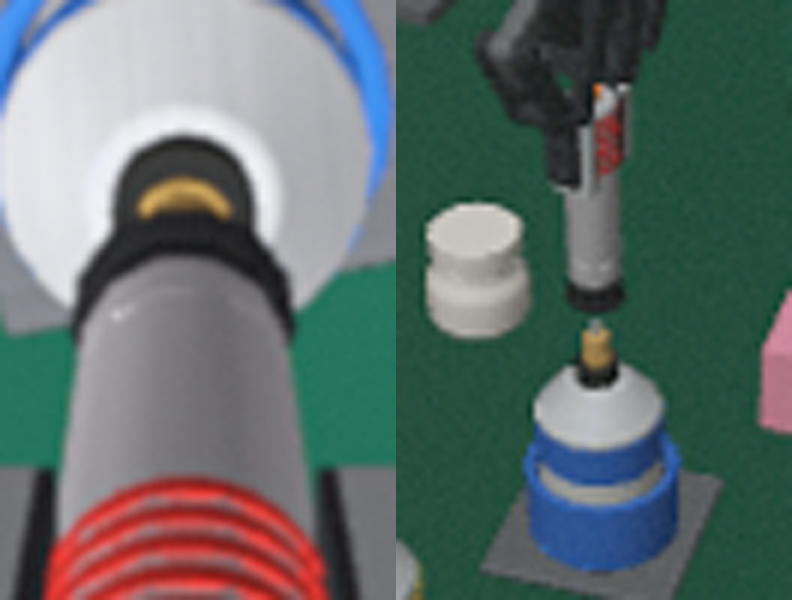

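The side crop has the pin (x 596) under the mouth (x 596), and the wrist crop has the stem at x 185 against the mouth at 186. They are aligned, so I'll press down with force guarding.

Run:
```python
from h import *
X,Y=533.2,1.8
def f(n=8):
    L=[]
    for _ in range(n): L.append(bot.read_state()["ft_force"]); bot.dwell(.02)
    return np.mean(L,0)
f0=f(); print("base",f0)
h=bot.servo_line([X,Y,205],speed=25,until_force=4); s=bot.read_state(); print(h,s["ee_pos"],f()-f0)
if not h or s["ee_pos"][2]<206:
    h=bot.servo_line([X,Y,184],speed=8,until_force=4); s=bot.read_state(); print(h,s["ee_pos"],f()-f0,s["clock"])
```

```text
base [-0.12151548  0.07165533 -1.96781462]
False [533.26166681   1.76906287 205.17094841] [ 0.04891937 -0.27455129  0.35477118]
True [533.22817077   1.79751339 198.47812697] [ 0.41653371 -0.25265301  4.76623632] 11.3417
```

Run:
```python
from h import *
X,Y=533.2,1.8
f0=np.array([-.12,.07,-1.97])
def f(n=6):
    L=[]
    for _ in range(n): L.append(bot.read_state()["ft_force"]); bot.dwell(.02)
    return np.mean(L,0)-f0
zc=198.0
while zc>184:
    zc-=.8 if zc>194 else .4
    bot.servo_line([X,Y,zc],speed=8); F=f(); z=bot.read_state()["ee_pos"][2]
    print(round(zc,1),z.round(2),F.round(1))
    if F[2]>15 or abs(F[:2]).max()>6: break
s=bot.read_state(); print(s["clock"],s["grip_width"])
```

```text
197.2 197.26 [-0.1  0.   5.6]
196.4 196.45 [ 0.5 -0.4  6.5]
195.6 195.71 [0.3 0.  7.4]
194.8 194.9 [0.3 0.3 7.1]
194.0 194.09 [ 0.2 -0.2  7. ]
193.6 193.87 [-0.3 -0.   8.6]
193.2 193.6 [-0.6  0.2  9.7]
192.8 193.32 [-0.9 -0.2 11. ]
192.4 193.04 [-1.7  0.1 12.3]
192.0 192.8 [-1.5  0.1 13.3]
191.6 192.52 [-2.   0.7 14.4]
191.2 192.27 [-2.3  0.3 15.6]
15.7 22.635793590980228
```

Run:
```python
from h import *
X,Y=533.2,1.8
bot.servo_line([X,Y,190.9],speed=8)
for i in range(4): bot.dwell(.55); print((bot.read_state()["ft_force"]-[-.12,.07,-1.97]).round(1))
bot.servo_line([X,Y,215],speed=25); bot.servo_line([X,Y,265],speed=80)
g=np.load("grasp.npy")
bot.move_to([g[0],g[1],215],down(0)); bot.dwell(.4)
c,s=shot("wrist","w5"); c2,_=shot("side","s5"); print(s["ee_pos"],s["ft_force"],s["grip_width"],s["clock"])
def z(im,x,y,w,h,f): return cv2.resize(im[y:y+h,x:x+w],None,fx=f,fy=f,interpolation=cv2.INTER_CUBIC)
px=proj(c2,[g[0],g[1],170])[0].astype(int)
cv2.imwrite("pics/c5.png",np.hstack([z(c["image"],270,140,100,200,3),z(c2["image"],px[0]-50,px[1]-75,100,150,4)]))
```

```text
[-2.1  0.5 16.6]
[-2.  -0.2 17.6]
[-2.6  0.4 16.5]
[-2.1 -0.5 16.8]
[ 492.28909817 -283.02943774  215.09068861] [-0.1254201  -0.45331029 -1.22780174] 22.554910497739662 21.5667
```

View pics/c5.png

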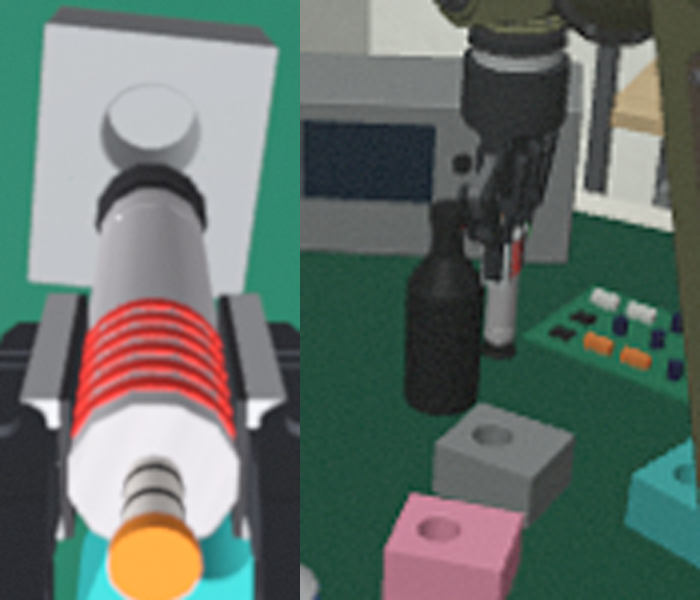

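The rod is out. The hole spans wrist px x 303.3–336.5 with its top edge at y 166.3, so I'll fit its centre and then lower the gauge.

Run:
```python
from h import *
c,s=pickle.load(open("w5.pkl","rb")); g=np.load("grasp.npy"); e=s["ee_pos"]
a=np.linspace(0,2*np.pi,200); circ=np.c_[np.cos(a),np.sin(a),0*a]
def bb(C,r): m=proj(c,C+r*circ,s); return m[:,0].min(),m[:,0].max(),m[:,1].min()
for r,C,o in ((16.5,[g[0],g[1],50],(303.3,336.5,166.3)),(14.5,[e[0],e[1],e[2]-86],(270+96.5/3-.5,270+207.5/3-.5,140+162.5/3-.5))):
    C=np.array(C,float); p=bb(C,r); print(np.round(p,1),np.round(o,1))
    print(least_squares(lambda v:np.array(bb(C+[v[0],v[1],0],r))-o,[0,0]).x)
```

```text
[304.1 337.1 167.8] [303.3 336.5 166.3]
[1.52928931 0.69477338]
[300.9 339.6 192.3] [301.7 338.7 193.7]
[-1.08640716  0.04959718]
```

Run:
```python
from h import *
g=np.load("grasp.npy"); X,Y=g[0]+1.6,g[1]+.5
bot.servo_line([X,Y,142],speed=80); bot.dwell(.2); f0=bot.read_state()["ft_force"]
h=bot.servo_line([X,Y,100],speed=25,until_force=4); s=bot.read_state(); print(h,s["ee_pos"],s["ft_force"]-f0)
if not h:
    h=bot.servo_line([X,Y,88],speed=8,until_force=3); s=bot.read_state(); print(h,s["ee_pos"],s["ft_force"]-f0,s["clock"])
```

```text
False [ 493.75892754 -282.87464608  100.13078645] [-0.64589287 -0.66421659  0.31918789]
True [ 493.78070946 -282.850328     94.23418737] [-1.81216336  0.69525239  6.66041185] 25.6
```

Run:
```python
from h import *
bot.move_gripper(30); bot.move_gripper(60); bot.dwell(.3)
s=bot.read_state(); e=s["ee_pos"]; print(s["grip_width"],s["ft_force"])
bot.servo_line([e[0],e[1],230],speed=80); bot.dwell(.3)
c,s=shot("wrist","w6"); c2,_=shot("side","s6"); print(s["clock"])
def z(im,x,y,w,h,f): return cv2.resize(im[y:y+h,x:x+w],None,fx=f,fy=f,interpolation=cv2.INTER_CUBIC)
px=proj(c2,[e[0],e[1],90])[0].astype(int)
cv2.imwrite("pics/c6.png",np.hstack([z(c["image"],270,140,100,150,4),z(c2["image"],px[0]-50,px[1]-75,100,150,4)]))
```

```text
59.98114536314617 [0.41613414 0.27765772 0.31912204]
28.7083
```

View pics/c6.png

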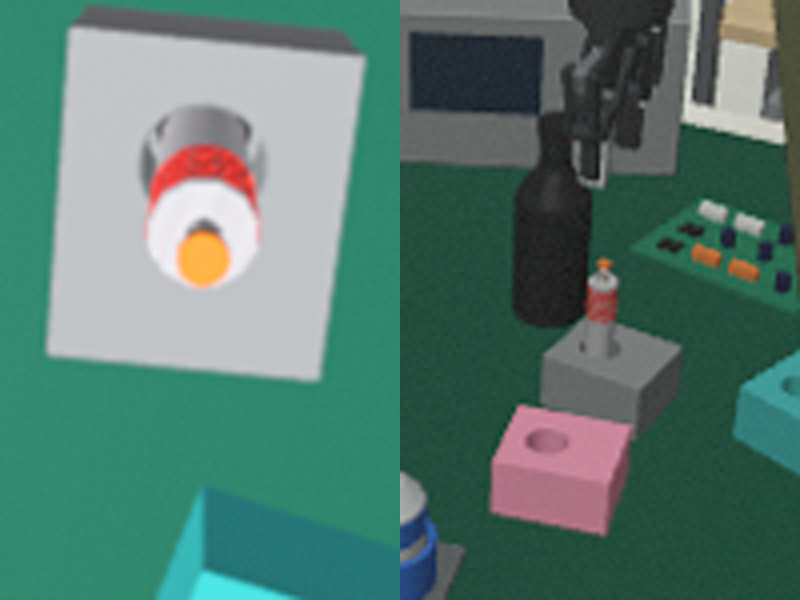

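The gauge stands upright in the grey holder (wrist crop cap at (203,258)) with the rod still out, and the gripper is clear. I'm handing the job in.

```bash
python3 -c "
from rig import bot
print(bot.finish_job())"
```

```text
the job is handed in; nothing more can be done
None
```

The gauge was pressed fully home on the blue can's valve at about 17 N for just over 2 s, then stood back in its grey holder with the rod still out, released, and the job was handed in at about 29 s; no verdict came back.

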